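# Put the red-lidded tub of caps away in the drawer

### The job

Lift the tub with the red lid out of the cardboard box under the display shelf and stand it upright in the open drawer of the small wooden cabinet. Once it stands there by itself, let go and push the drawer fully shut. Leave the green and yellow tubs and the amber jar standing where they are.

Things in the scene. Friction and masses are not known exactly. Their poses are not given: they have to be found in the camera images.
- tub_red: round clear tub of crown caps with a red lid, 44 mm in diameter and 50 mm tall (lid: the top 12 mm), about 90 g, standing in the cardboard box; straight sides, rigid. Origin: centre of its underside, z up along its axis
- tub_green: round clear tub of crown caps with a green lid, 44 mm in diameter and 50 mm tall (lid: the top 12 mm), about 90 g, standing in the cardboard box; straight sides, rigid. Origin: centre of its underside, z up along its axis. To be left alone
- tub_yellow: round clear tub of crown caps with a yellow lid, 44 mm in diameter and 50 mm tall (lid: the top 12 mm), about 90 g, standing in the cardboard box; straight sides, rigid. Origin: centre of its underside, z up along its axis. To be left alone
- rack: shallow open cardboard box, fixed, with a shelf above it. Origin on the table under the row of tubs; x away from the robot, y along the row, z up. Floor top at z = 4 mm; walls 6 mm thick, 36 mm high; inside from x = -62 to +56, y = -179 to +179 mm. Three tubs stand along y near x = 0, about 100 mm apart, in any order
- shelf_edge (a point): middle of the lower front edge of the wooden display shelf over the box, 170 mm above the table, axes as the rack's. The shelf is 15 mm thick, 130 mm deep (+x) and 410 mm wide (an album on it reaches 37 mm above this point). It overhangs the rear half of the tubs, so the tool must lean back towards -x. Legs 12 mm square, 62 and 120 mm behind this edge at y = -194, +194 mm
- cabinet: low wooden cabinet with one drawer, fixed, 240 mm deep (x), 210 mm wide (y), 96 mm high, with a grey album on top reaching 114 mm from x = -35 to +95 mm. Origin: centre of its underside; its front faces its own -x, the front of the shut drawer lies at x = -120 mm
- drawer (a joint): opening of the drawer in m: 0 fully shut, up to 0.17 open; it slides towards the cabinet's -x. It starts 0.14 to 0.165 open and needs 1 to 3 N
- drawer_in (a point): centre of the drawer's inner floor, 21 mm above the table; moves with the drawer, axes as the cabinet's. Inside: x = -96 to +96, y = -84 to +84 mm; walls 6 mm thick and 30 mm above this floor; front panel x = -102 to -118, y = -102 to +102 mm, up to 62 mm above this floor. Behind the cabinet's front the cabinet's top covers it (clear height 63 mm)
- drawer_handle (a point): middle of the brass bar handle, 11 mm thick and 100 mm long along y, 35 mm in front of the drawer's front panel, 60 mm above the table; axes as the cabinet's
- jar: closed amber glass jar with a white lid, 66 mm in diameter, 90 mm high, about 250 g, standing on the table on the outer side (right, -y) of the cabinet. Origin: centre of its underside. To be left alone

How it is judged:
On the way, in this order (a step that is already met when the one before it is completed fails the run):
1. the red-lidded tub has been lifted clear of the box (z of tub_red in the frame of rack above 0.045 m), for 0.1 s.
2. the red-lidded tub stands upright on the floor of the open drawer, let go, at rest (x of tub_red in the frame of drawer_in between -0.09 and 0.09 m and y of tub_red in the frame of drawer_in between -0.075 and 0.075 m and z of tub_red in the frame of drawer_in between -0.006 and 0.008 m and angle between tub_red's own z axis and vertical below 0.2 rad and linear speed of tub_red below 0.03 m/s and contact force between the fingers and tub_red below 0.1 N and value of joint drawer above 0.05 m), for 0.2 s.
At the end, for the whole second after the job is handed in: the drawer is shut (less than 8 mm open); the red-lidded tub stands upright (within 0.2 rad) on the drawer's floor, at rest; the green and yellow tubs and the amber jar stand upright within 30 mm of where they began (value of joint drawer below 0.008 m and x of tub_red in the frame of drawer_in between -0.09 and 0.09 m and y of tub_red in the frame of drawer_in between -0.075 and 0.075 m and z of tub_red in the frame of drawer_in between -0.006 and 0.008 m and angle between tub_red's own z axis and vertical below 0.2 rad and linear speed of tub_red below 0.03 m/s and distance of each of tub_green, tub_yellow, jar from where it was at the start of the episode below 0.03 m and angle between each of tub_green, tub_yellow, jar's own z axis and vertical below 0.3 rad); the robot touches nothing.
It fails at once if a green or yellow tub or the amber jar is knocked over or shifted by 30 mm or more (not (distance of each of tub_green, tub_yellow, jar from where it was at the start of the episode below 0.03 m and angle between each of tub_green, tub_yellow, jar's own z axis and vertical below 0.3 rad)).
It also fails if it takes over 59 s, if anything falls off the work surface, if the arm or the gripper's body presses on something with over 40 N, if the wrist force passes 120 N, or if a joint passes its speed limit or range.

### The arm

A 6-joint arm with a two-finger parallel gripper is mounted at the origin on the work surface. World frame = base frame: x ahead of the robot, y to its left, z up, the work surface at z = 0. Lengths are in m, angles in rad, forces in N, time in s.
With the tool pointing down it reaches from about 0.325 to 0.9 m from the base axis. Payload 6.1 kg.
Tool frame: the origin (TCP) lies between the finger pads; the fingertips stand 19 mm ahead of it and the grasp point (between the pads) is the TCP (manip.nose_length is the distance from the TCP to the fingertips, in m); z points along the fingers, y is the line along which they close (so a half turn about z gives the same grasp; the last joint's range is limited). The gripper opens to 87 mm and grips with 3 to 60 N. Pads are 19 mm wide; open, the fingers measure 117 mm over their backs; the gripper's body (75 mm by 190 mm) begins 51 mm behind the grasp point.
Start: joints at [0.984, 0.22, 1.526, -0, 1.395, -0.126], TCP at [0.278, 0.56, 0.242] pointing down, gripper open.
Joint ranges: [-2.98, 2.98], [-0.91, 2.08], [0.09, 2.57], [-1.24, 4.39], [0.2, 2.65], [-2.68, 2.68]. Speed limits (rad/s): [2.57, 2.57, 3.01, 3.14, 3.14, 3.14].

### API

Orientations are given as a rotation vector (axis times angle).
In Python, from rig import read_state, viewer, workorder, manip gives the robot as it stands.
- The arm moves only by the tool carry_out, never from a script. Its argument "motion" is a list of rows, each a list of 2 entries, a list of its own where there are three numbers: the shift along the tool's x, y, z in m, then the turn about the tool's z in rad. In form: [[[tx, ty, tz], turn], ...]. A call has 1 to 5 rows; each row is the pose to reach, as a shift and turn from the pose commanded when the call began, along the tool's axes at that moment; what a row does not reach only later rows make up. A row lasts 1/8 s, in which the tool goes at most 62.5 mm and 10.7 degrees, less where a joint would pass 70% of its speed; a pose out of reach is approached as far as the arm can. A call with a gripper value outside its range is refused whole. "jaw" is the opening, from 0 (shut) to 1 (fully open), set as the call begins (left out, the last holds). The fingers move at their own pace and stop on an object; the grip force is fixed at half the most. Time passes only in rows, so rows that repeat a pose let the fingers close. It gives the time, the measured TCP pose, the force, the opening and the grip force at its end, in the units of the state.
- read_state(): the state, without advancing time (a new reading comes with each control period).
- viewer.read_camera(name): name is "scene" or "top" or "wrist"; returns a dict with "frame" (400x640x3 uint8, red, green, blue), "range_z" (400x640 float32, m along the optical axis (not along the pixel's ray), 0 where there is no reading), "fx", "fy", "cx", "cy" (pixels), "world_from_camera" (4x4, takes a point from camera to world coordinates); the wrist camera has in their place "tool_from_camera" (4x4, takes a point from camera to tool coordinates, whose origin is the TCP and whose axes are the flange's). Camera axes: x right, y up, looking along -z (the intrinsics and any distortion apply to the point x, -y, -z); pixel columns grow to the right and rows downward; lengths in m; the calibration is good to about 2 mm. A picture is of the moment at which its call begins: read the wrist's pose just before it.
- workorder.close_job(): hands the job in; it is judged then, once.
The state is a dict: "clock": time; "q": joint angles; "joint_vel": joint speeds; "joint_torque": joint torques, N m; "position": TCP position; "eef_rot": TCP orientation; "wrist_force": force on the tool from outside, world axes, zero at the start; "wrist_torque": the same for the moment, N m; "width": finger opening in m; "gripper_force": force on a finger pad.
Only numpy, scipy, OpenCV 4.12 (cv2) and the standard library are available. Lean on these libraries where they do the work, as an engineer would, in place of code of your own. Each camera call takes 0.05 s, during which the arm holds its last target. There are 200 camera calls.

## Working session

There is one attempt and no reset: what is moved stays moved. The work goes in short steps, Python scripts to look and compute and a tool call to move; the robot and the scene stay as the last step left them, time stands still between calls to the robot, and variables do not carry over. Pictures are saved under pics/ and viewed, at most 10 in all, crops included, and the job is handed in when it is done.

Besides the shell and the picture viewer there is one more tool, called after "Emit:" as name(argument=value, ...), one argument or row to a line, values as JSON. carry_out: Moves the arm, as the interface text tells. Its arguments: {"type":"object","properties":{"motion":{"type":"array"},"jaw":{"type":"number"}},"required":["motion"]}

```bash
ls; mkdir -p pics; cat > h.py <<'E'
import numpy as np, cv2
from rig import read_state, viewer, workorder, manip
from scipy.spatial.transform import Rotation as R
def cam(n):
    s=read_state(); c=viewer.read_camera(n)
    if n=='wrist':
        T=np.eye(4);T[:3,:3]=R.from_rotvec(s['eef_rot']).as_matrix();T[:3,3]=s['position']
        c['world_from_camera']=T@c['tool_from_camera']
    return c
def save(c,f): cv2.imwrite('pics/'+f,cv2.cvtColor(c['frame'],cv2.COLOR_RGB2BGR))
def pts(c):
    z=c['range_z'];v,u=np.indices(z.shape)
    p=np.stack([(u-c['cx'])/c['fx']*z,-(v-c['cy'])/c['fy']*z,-z,np.ones_like(z)],-1)
    return (p@np.asarray(c['world_from_camera']).T)[...,:3]
E
python3 - <<'E'
from h import *
s=read_state();print(s)
a=cam('scene');b=cam('top')
np.savez('a.npz',**a);np.savez('b.npz',**b)
print(a.keys(),a['world_from_camera'],b['world_from_camera'],a['fx'])
save({'frame':a['frame']},'s0.png');save(b,'t0.png')
E
```

```text
pics
{'clock': 0.0, 'q': array([ 9.83965671e-01,  2.21192096e-01,  1.52764666e+00,  4.66012328e-06,
        1.39469065e+00, -1.26102443e-01]), 'joint_vel': array([ 0.00116647,  0.00263962,  0.00156744, -0.00307518,  0.00252256,
       -0.00045681]), 'joint_torque': array([-1.44577778e-03, -4.94584858e+01, -3.87392092e+01,  6.98010530e-02,
        5.68320765e-02, -1.73327048e-04]), 'position': array([0.2775462 , 0.55932876, 0.24043949]), 'eef_rot': array([-7.17171875e-01, -3.05793847e+00,  2.84786269e-03]), 'wrist_force': array([-0.0089409 , -0.73056333,  0.76536316]), 'wrist_torque': array([0.03659331, 0.00933304, 0.004529  ]), 'gripper_force': 0.0, 'width': 0.0873421097444476}
dict_keys(['frame', 'range_z', 'fx', 'fy', 'cx', 'cy', 'world_from_camera']) [[ 7.12791964e-04  9.45167462e-01 -3.26585305e-01  2.09947932e-01]
 [-9.99986347e-01 -1.01691417e-03 -5.12557176e-03 -5.77431879e-02]
 [-5.17663287e-03  3.26584499e-01  9.45153833e-01  1.28541030e+00]
 [ 0.00000000e+00  0.00000000e+00  0.00000000e+00  1.00000000e+00]] [[ 9.46761271e-04  9.82386751e-01 -1.86856563e-01  3.91387812e-01]
 [-9.99954410e-01 -8.45410741e-04 -9.51124430e-03 -4.45196824e-02]
 [-9.50169093e-03  1.86857049e-01  9.82341163e-01  1.34203361e+00]
 [ 0.00000000e+00  0.00000000e+00  0.00000000e+00  1.00000000e+00]] 386.11611592763853
```

View pics/s0.png

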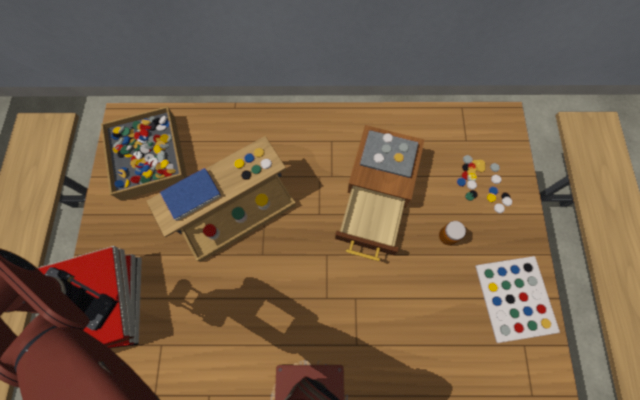

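View pics/t0.png

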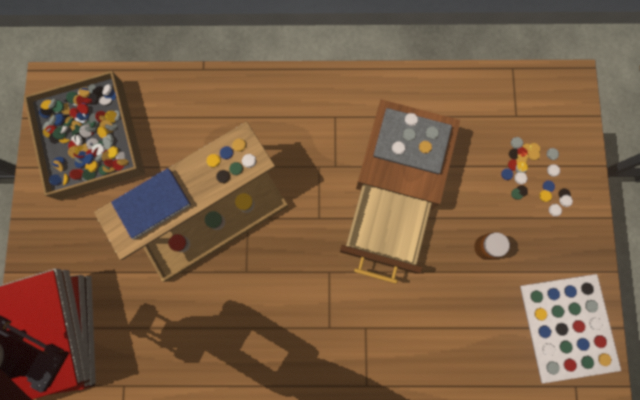

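The red tub is at about (210,231) in the scene view and (177,243) in the top view, leftmost in the row. The drawer is open at about (375,215), and the jar is at (453,233). Next I'll measure them.

```bash
cat > m.py <<'E'
from h import *
for f in 'ab':
    c=dict(np.load(f+'.npz'));P=pts(c);Z=P[...,2]
    hsv=cv2.cvtColor(c['frame'],cv2.COLOR_RGB2HSV)
    t=(P[...,0]>.2)&(P[...,0]<1)
    print(f,'table z',np.median(Z[330:390,330:450]))
    def rect(n,zlo,zhi,box):
        u0,v0,u1,v1=box;m=np.zeros(Z.shape,np.uint8);s=np.s_[v0:v1,u0:u1]
        m[s]=((Z[s]>zlo)&(Z[s]<zhi))
        m=cv2.morphologyEx(m,cv2.MORPH_OPEN,np.ones((3,3)))
        q=P[m>0]; r=cv2.minAreaRect((q[:,:2]*1000).astype(np.float32))
        print(n,len(q),np.median(q[:,2]).round(4),'c',np.round(r[0],1),'sz',np.round(r[1],1),'ang',round(r[2],2)); print(np.round(cv2.boxPoints(r)).tolist())
    sb=(130,120,310,270) if f=='a' else (90,110,300,290)
    cb=(325,115,435,275) if f=='a' else (330,90,470,290)
    rect('shelf',.177,.215,sb)
    rect('cab',.088,.102,cb)
    rect('cabalbum',.107,.12,cb)
    rect('front panel',.07,.088,cb)
    rect('handle',.045,.07,(340,235,395,275) if f=='a' else (335,250,420,290))
    rect('drfloor',.013,.029,cb)
    rect('jar',.08,.1,(435,215,475,250) if f=='a' else (470,225,520,265))
    for n,(u,v) in (dict(red=(210,231),green=(238,213),yel=(262,200)) if f=='a' else dict(red=(177,243),green=(213,219),yel=(243,201))).items():
        s=np.s_[v-14:v+15,u-14:u+15]
        m=(hsv[s][...,1]>70)&(Z[s]>.04)&(Z[s]<.075)
        q=P[s][m];
        (r)=cv2.minEnclosingCircle((q[:,:2]*1000).astype(np.float32))
        print(n,len(q),q.mean(0).round(4),np.round(r[0],1),r[1])
E
python3 m.py
```

```text
a table z -0.0005975486735145807
shelf 5446 0.1857 c [623.6 282.6] sz [133.5 410.1] ang 31.96
[[458.0, 421.0], [675.0, 73.0], [789.0, 144.0], [572.0, 492.0]]
cab 1978 0.095 c [ 739.  -255.4] sz [210.  227.4] ang 74.32
[[601.0, -326.0], [820.0, -387.0], [877.0, -185.0], [658.0, -124.0]]
cabalbum 1652 0.1133 c [ 759.7 -261.2] sz [170.4 131. ] ang 73.54
[[673.0, -324.0], [798.0, -361.0], [847.0, -198.0], [721.0, -161.0]]
front panel 329 0.0807 c [ 468.5 -179. ] sz [202.9  17. ] ang 74.16
[[433.0, -274.0], [449.0, -279.0], [504.0, -84.0], [488.0, -79.0]]
handle 129 0.0628 c [ 441.3 -174.2] sz [102.   40.7] ang 73.44
[[407.0, -217.0], [446.0, -229.0], [475.0, -131.0], [436.0, -119.0]]
drfloor 2381 0.02 c [ 571.9 -208.4] sz [168.7 171.8] ang 74.22
[[466.0, -266.0], [632.0, -313.0], [678.0, -151.0], [512.0, -104.0]]
jar 262 0.089 c [ 502.3 -461.5] sz [56.7 54.9] ang 0.09
[[474.0, -434.0], [474.0, -489.0], [531.0, -489.0], [531.0, -434.0]]
red 149 [0.5098 0.3314 0.052 ] [496.7 318.9] 42.595184326171875
green 123 [0.5701 0.2432 0.0528] [569.7 243.2] 21.8762149810791
yel 139 [0.6144 0.166  0.0
[... 480 characters left out ...]
815 c [ 469.4 -177.1] sz [204.1  15.5] ang 74.3
[[434.0, -273.0], [449.0, -277.0], [504.0, -81.0], [490.0, -77.0]]
handle 304 0.0629 c [ 445.2 -196.5] sz [ 74.5 168.1] ang 7.51
[[397.0, -118.0], [419.0, -285.0], [493.0, -275.0], [471.0, -108.0]]
drfloor 4054 0.0202 c [ 565.1 -204.4] sz [168.2 166.3] ang 74.44
[[462.0, -263.0], [623.0, -308.0], [668.0, -146.0], [508.0, -101.0]]
jar 456 0.0889 c [ 503.3 -459.8] sz [56.5 56.7] ang 13.87
[[469.0, -439.0], [483.0, -494.0], [538.0, -480.0], [524.0, -425.0]]
red 252 [0.5113 0.3343 0.0529] [511.8 334.5] 22.353498458862305
green 100 [0.5711 0.2466 0.0533] [570.7 246.2] 22.026874542236328
yel 235 [0.6162 0.1687 0.0529] [617.  168.9] 22.292640686035156
```

Emit:
carry_out(
  motion=[
    [[-0.05, -0.02, -0.05], -0.18],
    [[-0.1, -0.04, -0.09], -0.36],
    [[-0.14, -0.05, -0.13], -0.54],
    [[-0.18, -0.07, -0.17], -0.72],
    [[-0.22, -0.08, -0.21], -0.9],
  ],
)

```text
clock: 0.72
position: [0.4385, 0.3901, 0.4507]
eef_rot: [0.693, -3.064, 0.0]
wrist_force: [0.7, 0.3, -0.2]
width: 0.0872
gripper_force: 0.0
```

Emit:
carry_out(
  motion=[
    [[-0.06, 0.0, -0.03], -0.1],
    [[-0.12, 0.0, -0.06], -0.12],
    [[-0.18, 0.0, -0.09], -0.12],
    [[-0.24, 0.0, -0.12], -0.12],
    [[-0.3, 0.0, -0.15], -0.12],
  ],
)

```text
clock: 1.35
position: [0.6319, 0.4753, 0.5467]
eef_rot: [-0.86, 2.994, 0.016]
wrist_force: [39.3, 29.0, 30.8]
width: 0.087
gripper_force: 0.0
```

Emit:
carry_out(
  motion=[
    [[-0.06, 0.0, -0.03], 0],
    [[-0.12, 0.0, -0.06], 0],
    [[-0.18, 0.0, -0.09], 0],
    [[-0.24, 0.0, -0.12], 0],
    [[-0.3, 0.0, -0.15], 0],
  ],
)

```text
clock: 1.98
position: [0.6585, 0.4789, 0.5381]
eef_rot: [-0.847, 2.947, 0.042]
wrist_force: [0.1, 0.6, 0.1]
width: 0.0868
gripper_force: 0.0
```

```bash
python3 - <<'E'
from h import *
s=read_state();print(s['q'],s['position']);print(R.from_rotvec(s['eef_rot']).as_matrix())
E
```

```text
[ 0.52883397  0.85451184  0.08826203  0.00965039  2.11917677 -1.59604684] [0.65849957 0.47891839 0.53812262]
[[-0.84497399 -0.53090186  0.06451487]
 [-0.52882795  0.84741348  0.04723756]
 [-0.07974928  0.00579724 -0.9967981 ]]
```

Emit:
carry_out(
  motion=[
    [[-0.06, 0.0, -0.06], 0],
    [[-0.12, 0.0, -0.12], 0],
    [[-0.18, 0.0, -0.18], 0],
    [[-0.24, 0.0, -0.24], 0],
    [[-0.3, 0.0, -0.3], 0],
  ],
)

```text
clock: 2.6
position: [0.6503, 0.4611, 0.5828]
eef_rot: [-0.834, 2.905, 0.065]
wrist_force: [-0.3, -0.3, 1.4]
width: 0.0869
gripper_force: 0.0
```

Emit:
carry_out(
  motion=[
    [[0.0, 0.0, 0.0], 0],
  ],
)

```text
clock: 2.72
position: [0.6504, 0.4612, 0.5831]
eef_rot: [-0.834, 2.904, 0.066]
wrist_force: [-0.8, -0.7, -0.3]
width: 0.0866
gripper_force: 0.0
```

Emit:
carry_out(
  motion=[
    [[0.04, 0.0, 0.0], 0],
    [[0.08, 0.0, 0.0], 0],
  ],
)

```text
clock: 2.98
position: [0.5958, 0.4267, 0.5719]
eef_rot: [-0.835, 2.909, 0.064]
wrist_force: [0.3, 0.5, 1.1]
width: 0.0869
gripper_force: 0.0
```

```bash
python3 - <<'E'
from h import *
s=read_state();print(s['q'],s['position']);print(R.from_rotvec(s['eef_rot']).as_matrix())
E
```

```text
[ 0.50731965  0.45654267  0.62218265  0.01632023  1.94144439 -1.6155276 ] [0.59582813 0.42674707 0.57188019]
[[-0.84183442 -0.53068523  0.09842765]
 [-0.52583889  0.84752172  0.07211375]
 [-0.12168928  0.00895075 -0.99252789]]
```

Emit:
carry_out(
  motion=[
    [[-0.06, 0.0, -0.06], 0],
    [[-0.12, 0.0, -0.12], 0],
    [[-0.2, 0.0, -0.2], 0],
    [[-0.3, 0.0, -0.3], 0],
    [[-0.4, 0.0, -0.4], 0],
  ],
)

```text
clock: 3.6
position: [0.618, 0.4312, 0.6545]
eef_rot: [-0.821, 2.858, 0.088]
wrist_force: [0.6, -0.3, 0.4]
width: 0.087
gripper_force: 0.0
```

Emit:
carry_out(
  motion=[
    [[-0.06, 0.0, -0.06], 0],
    [[-0.12, 0.0, -0.12], 0],
    [[-0.2, 0.0, -0.2], 0],
    [[-0.3, 0.0, -0.3], 0],
    [[-0.4, 0.0, -0.4], 0],
  ],
)

```text
clock: 4.22
position: [0.6083, 0.4153, 0.6877]
eef_rot: [-0.809, 2.819, 0.107]
wrist_force: [0.1, -0.1, 0.4]
width: 0.0866
gripper_force: 0.0
```

Emit:
carry_out(
  motion=[
    [[-0.06, 0.0, -0.06], 0],
    [[-0.12, 0.0, -0.12], 0],
    [[-0.2, 0.0, -0.2], 0],
    [[-0.3, 0.0, -0.3], 0],
    [[-0.4, 0.0, -0.4], 0],
  ],
)

```text
clock: 4.85
position: [0.5957, 0.3995, 0.7224]
eef_rot: [-0.797, 2.776, 0.127]
wrist_force: [0.6, -0.9, -0.1]
width: 0.087
gripper_force: 0.0
```

```bash
python3 - <<'E'
from h import *
s=read_state();print(s['q'],s['position']);print(R.from_rotvec(s['eef_rot']).as_matrix())
E
```

```text
[ 0.46293962  0.60863016  0.08933911  0.0482263   2.18064513 -1.63388804] [0.59567595 0.39945233 0.72239771]
[[-0.81929428 -0.53182218  0.21429431]
 [-0.51010464  0.84673186  0.1511238 ]
 [-0.26182081  0.01450234 -0.96500754]]
```

Emit:
carry_out(
  motion=[
    [[-0.06, 0.0, -0.06], 0],
    [[-0.12, 0.0, -0.12], 0],
    [[-0.2, 0.0, -0.2], 0],
    [[-0.3, 0.0, -0.3], 0],
    [[-0.4, 0.0, -0.4], 0],
  ],
)

```text
clock: 5.48
position: [0.5813, 0.3837, 0.7559]
eef_rot: [-0.784, 2.733, 0.145]
wrist_force: [0.3, 0.1, -0.4]
width: 0.0872
gripper_force: 0.0
```

Emit:
carry_out(
  motion=[
    [[-0.06, 0.0, -0.06], 0],
    [[-0.12, 0.0, -0.12], 0],
    [[-0.2, 0.0, -0.2], 0],
    [[-0.3, 0.0, -0.3], 0],
    [[-0.4, 0.0, -0.4], 0],
  ],
)

```text
clock: 6.1
position: [0.5652, 0.3679, 0.7883]
eef_rot: [-0.771, 2.689, 0.163]
wrist_force: [-0.3, 0.3, 0.6]
width: 0.0872
gripper_force: 0.0
```

```bash
python3 - <<'E'
from h import *
s=read_state();print(s['q'],s['position']);print(R.from_rotvec(s['eef_rot']).as_matrix())
E
```

```text
[ 0.43045649  0.51283388  0.08936739  0.07520744  2.18476906 -1.64446759] [0.56519915 0.36788731 0.78832346]
[[-0.79591782 -0.5324043   0.28820216]
 [-0.49373247  0.84632307  0.19991375]
 [-0.35034708  0.01682015 -0.9364689 ]]
```

```bash
cat >> h.py <<'E'
def delta(*targets):
    s=read_state();M=R.from_rotvec(s['eef_rot']).as_matrix()
    for t in targets: print(np.round(M.T@(np.array(t)-s['position']),4))
E
python3 - <<'E'
from h import *
s=read_state();z=R.from_rotvec(s['eef_rot']).as_matrix()[:,2]
g=np.array([.5105-.0025,.333-.0016,.036]);print(g-.2*z, g-.3*z);delta(g-.3*z,g-.2*z)
E
```

```text
[0.45035957 0.29141725 0.22329378] [0.42153935 0.27142587 0.31694067]
[ 0.3271 -0.0131  0.3807]
[ 0.3271 -0.0131  0.4807]
```

Emit:
carry_out(
  motion=[
    [[0.04, 0.0, 0.02], 0],
    [[0.08, 0.0, 0.05], 0],
    [[0.12, 0, 0.08], 0],
    [[0.16, 0, 0.11], 0],
    [[0.2, 0, 0.14], 0],
  ],
)

```text
clock: 6.72
position: [0.4518, 0.3005, 0.5971]
eef_rot: [-0.771, 2.689, 0.163]
wrist_force: [0.3, 0.9, 1.8]
width: 0.0873
gripper_force: 0.0
```

Emit:
carry_out(
  motion=[
    [[0.04, 0.0, 0.04], 0],
    [[0.08, -0.01, 0.08], 0],
    [[0.11, -0.013, 0.12], 0],
    [[0.127, -0.013, 0.17], 0],
    [[0.127, -0.013, 0.22], 0],
  ],
)

```text
clock: 7.35
position: [0.4219, 0.2712, 0.3468]
eef_rot: [-0.77, 2.688, 0.163]
wrist_force: [0.2, 0.9, -0.2]
width: 0.0868
gripper_force: 0.0
```

```bash
python3 - <<'E'
from h import *
s=read_state();print(s['q'],s['position']);print(R.from_rotvec(s['eef_rot']).as_matrix())
c=cam('wrist');save(c,'w1.png');np.savez('w1.npz',**c)
E
```

```text
[ 0.35713655 -0.42396371  1.96580757  0.09109301  1.25150379 -1.78513719] [0.42190343 0.27115858 0.34677624]
[[-0.79572228 -0.53203823  0.28941558]
 [-0.4932211   0.84655877  0.20017792]
 [-0.35150961  0.01654016 -0.93603815]]
```

View pics/w1.png

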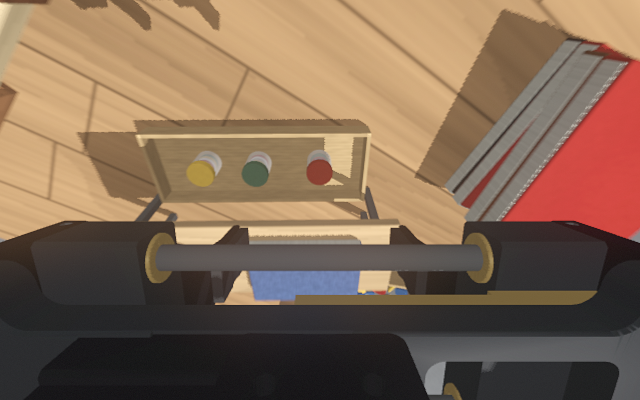

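The wrist view shows the red lid at (319,172), centred between the fingers (about 235 and 405). Green is at (256,173) and yellow at (201,174). Next I'll measure the lid from this view.

```bash
python3 - <<'E'
from h import *
c=dict(np.load('w1.npz'));P=pts(c);hsv=cv2.cvtColor(c['frame'],cv2.COLOR_RGB2HSV)
for n,(u,v),h in (('red',(319,172),None),('green',(256,173),None)):
    s=np.s_[v-20:v+21,u-20:u+21]
    m=(hsv[s][...,1]>120)&(P[s][...,2]>.048)
    q=P[s][m];print(n,len(q),q.mean(0),q[:,2].max())
    print(cv2.minEnclosingCircle((q[:,:2]*1000).astype(np.float32)))
    print(np.median(q[:,2]))
g=np.array([.5105-.0025,.333-.0016,.036]);delta(g)
E
```

```text
red 506 [0.51054373 0.33268267 0.05465876] 0.45759453287032903
((428.6229553222656, 277.72613525390625), 120.80520629882812)
0.05401423132579242<stdin>:6: RuntimeWarning: Mean of empty slice.
  ret = um.true_divide(
Traceback (most recent call last):
ValueError: zero-size array to reduction operation maximum which has no identity
```

Emit:
carry_out(
  motion=[
    [[0.011, 0.0, 0.05], 0],
    [[0.011, 0, 0.1], 0],
    [[0.011, 0, 0.15], 0],
    [[0.011, 0, 0.2], 0],
    [[0.011, 0, 0.22], 0],
  ],
  jaw=1,
)

```text
clock: 8.02
position: [0.4761, 0.3098, 0.1353]
eef_rot: [-0.772, 2.694, 0.162]
wrist_force: [-0.1, -0.1, -0.8]
width: 0.0869
gripper_force: 0.0
```

Emit:
carry_out(
  motion=[
    [[0, 0, 0.03], 0],
    [[0, 0, 0.06], 0],
    [[0, 0, 0.085], 0],
    [[0, 0, 0.105], 0],
    [[0, 0, 0.108], 0],
  ],
)

```text
clock: 8.65
position: [0.5079, 0.3316, 0.0362]
eef_rot: [-0.772, 2.692, 0.163]
wrist_force: [0.3, -0.7, -0.2]
width: 0.0872
gripper_force: 0.0
```

Emit:
carry_out(
  motion=[
    [[0, 0, 0], 0],
  ],
)

```text
clock: 8.78
position: [0.5087, 0.3319, 0.0379]
eef_rot: [-0.771, 2.689, 0.163]
wrist_force: [1.0, -0.2, 0.8]
width: 0.0869
gripper_force: 0.0
```

Emit:
carry_out(
  motion=[
    [[0, 0, 0], 0],
    [[0, 0, 0], 0],
    [[0, 0, 0], 0],
    [[0, 0, 0], 0],
    [[0, 0, 0], 0],
  ],
  jaw=0,
)

```text
clock: 9.4
position: [0.5084, 0.3318, 0.0373]
eef_rot: [-0.771, 2.689, 0.163]
wrist_force: [0.7, 0.7, -0.7]
width: 0.0454
gripper_force: 0.0
```

```bash
python3 - <<'E'
from h import *
s=read_state();print(s['position'],s['width'],s['gripper_force'],s['wrist_force'])
z=R.from_rotvec(s['eef_rot']).as_matrix()[:,2];p=s['position']
delta(p+[0,0,.06],p-.2*z)
E
```

```text
[0.50838191 0.33176182 0.03728914] 0.045373423515651025 0.0 [ 0.65861115  0.65819614 -0.67188587]
[-0.021   0.001  -0.0562]
[-0.   0.  -0.2]
```

Still closing (45.4 mm).

Emit:
carry_out(
  motion=[
    [[0, 0, 0], 0],
    [[0, 0, 0], 0],
  ],
)

```text
clock: 9.65
position: [0.5084, 0.3318, 0.0373]
eef_rot: [-0.771, 2.689, 0.163]
wrist_force: [-1.5, -0.2, 1.5]
width: 0.0435
gripper_force: 29.9
```

Emit:
carry_out(
  motion=[
    [[0, 0, -0.02], 0],
    [[0, 0, -0.05], 0],
    [[0, 0, -0.1], 0],
    [[0, 0, -0.15], 0],
    [[0, 0, -0.2], 0],
  ],
)

```text
clock: 10.28
position: [0.4498, 0.2913, 0.2255]
eef_rot: [-0.771, 2.69, 0.163]
wrist_force: [0.3, 0.3, -1.8]
width: 0.0436
gripper_force: 29.9
```

```bash
python3 - <<'E'
from h import *
s=read_state();q=s['q'];M=R.from_rotvec(s['eef_rot'])
C=(R.from_euler('ZYZYZ',[q[0],q[1]+q[2],q[3],q[4],q[5]]) if 0 else R.from_euler('ZYZ',[q[0],q[1]+q[2],q[3]])*R.from_euler('YZ',[q[4],q[5]])).inv()*M
print('C',C.as_matrix().round(3))
for ph in (0,.2,.4):
  for q1 in (-.4,-.5):
    for a in (1.5,1.9):
        W=R.from_euler('ZY',[q1,a]).inv()*M*R.from_euler('Z',ph)*C.inv()
        print(ph,q1,a,W.as_euler('ZYZ').round(2))
print(q)
delta([.583,-.2015,.30],[.583,-.2015,.056])
E
```

```text
C [[ 0. -1. -0.]
 [ 1.  0. -0.]
 [ 0. -0.  1.]]
0 -0.4 1.5 [ 0.3   1.45 -2.54]
0 -0.4 1.9 [ 0.34  1.07 -2.67]
0 -0.5 1.5 [ 0.32  1.48 -2.63]
0 -0.5 1.9 [ 0.36  1.1  -2.77]
0.2 -0.4 1.5 [ 0.3   1.45 -2.34]
0.2 -0.4 1.9 [ 0.34  1.07 -2.47]
0.2 -0.5 1.5 [ 0.32  1.48 -2.43]
0.2 -0.5 1.9 [ 0.36  1.1  -2.57]
0.4 -0.4 1.5 [ 0.3   1.45 -2.14]
0.4 -0.4 1.9 [ 0.34  1.07 -2.27]
0.4 -0.5 1.5 [ 0.32  1.48 -2.23]
0.4 -0.5 1.9 [ 0.36  1.1  -2.37]
[ 0.3790009  -0.25701977  2.06677716  0.0951613   0.98431202 -1.78911888]
[ 0.1112 -0.4867 -0.1299]
[ 0.1966 -0.4909  0.0986]
```

Emit:
carry_out(
  motion=[
    [[0.0, -0.02, -0.03], 0],
    [[0.01, -0.07, -0.07], 0],
    [[0.03, -0.13, -0.1], 0.1],
    [[0.05, -0.19, -0.12], 0.2],
    [[0.06, -0.24, -0.13], 0.3],
  ],
)

```text
clock: 10.9
position: [0.4924, 0.0339, 0.3219]
eef_rot: [-0.359, 2.789, 0.234]
wrist_force: [0.5, 0.9, -0.7]
width: 0.0432
gripper_force: 29.9
```

```bash
python3 - <<'E'
from h import *
s=read_state();print(s['q'],s['position'])
delta([.583,-.2015,.25],[.583,-.2015,.06])
E
```

```text
[-0.27524629 -0.38407683  1.98328068  0.28414588  1.31627885 -2.14233667] [0.49241735 0.03385484 0.32190895]
[-0.0078 -0.258   0.0466]
[ 0.0552 -0.2807  0.2244]
```

Emit:
carry_out(
  motion=[
    [[0.0, -0.05, 0.01], 0],
    [[0, -0.11, 0.02], 0],
    [[-0.005, -0.17, 0.03], 0],
    [[-0.008, -0.22, 0.04], 0],
    [[-0.008, -0.255, 0.046], 0],
  ],
)

```text
clock: 11.52
position: [0.5828, -0.1988, 0.2482]
eef_rot: [-0.36, 2.792, 0.235]
wrist_force: [0.1, -0.4, -0.5]
width: 0.0434
gripper_force: 29.9
```

Emit:
carry_out(
  motion=[
    [[0, -0.003, 0], 0],
    [[0, -0.003, 0], 0],
  ],
)

```text
clock: 11.78
position: [0.5833, -0.1992, 0.2492]
eef_rot: [-0.362, 2.791, 0.236]
wrist_force: [-0.1, 0.4, -0.7]
width: 0.0436
gripper_force: 29.9
```

```bash
python3 - <<'E'
from h import *
s=read_state();print(s['q'],s['position'])
delta([.583,-.2015,.058])
c=cam('top');save(c,'t1.png');np.savez('b.npz',**c)
c=cam('wrist');save(c,'w2.png')
E
```

```text
[-0.63597869  0.06771735  1.7208801   0.35762338  1.25368507 -2.56050178] [ 0.58333051 -0.19916877  0.24917552]
[ 0.0638 -0.0252  0.1784]
```

View pics/t1.png

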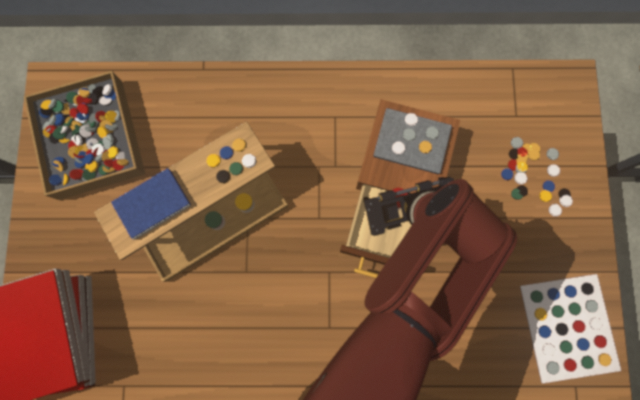

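View pics/w2.png

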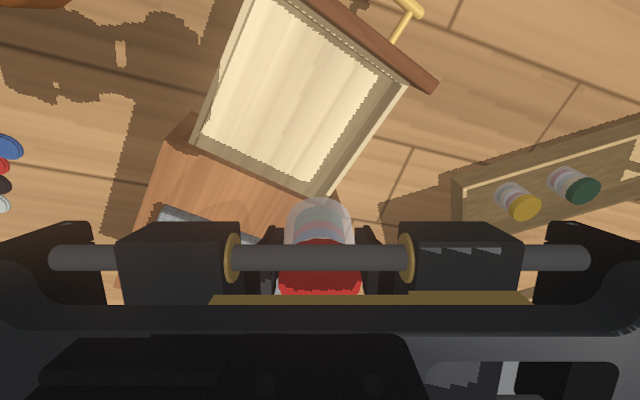

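The top view shows the gripper over the open drawer, with the green and yellow tubs untouched. The wrist view shows the red tub held at (320,250). I'll descend into the drawer.

Emit:
carry_out(
  motion=[
    [[0.015, -0.006, 0.04], 0.05],
    [[0.03, -0.012, 0.08], 0.1],
    [[0.043, -0.017, 0.12], 0.15],
    [[0.053, -0.021, 0.147], 0.15],
    [[0.054, -0.021, 0.15], 0.15],
  ],
)

```text
clock: 12.5
position: [0.5817, -0.1994, 0.0869]
eef_rot: [-0.154, 2.822, 0.273]
wrist_force: [0.2, 0.8, -0.5]
width: 0.0437
gripper_force: 29.9
```

```bash
python3 - <<'E'
from h import *
s=read_state();print(s['q'],s['position'],s['wrist_force'],s['gripper_force'])
delta([.583,-.2015,.060])
E
```

```text
[-0.63812857  0.25305301  1.84186242  0.41434797  0.9733728  -2.54094091] [ 0.58171343 -0.1994355   0.08694082] [ 0.18552212  0.75971612 -0.52807887] 29.924230847791478
[ 0.0072 -0.0068  0.0252]
```

Emit:
carry_out(
  motion=[
    [[0.003, -0.003, 0.012], 0],
    [[0.006, -0.006, 0.02], 0],
    [[0.007, -0.007, 0.024], 0],
    [[0.007, -0.007, 0.025], 0],
  ],
)

```text
clock: 13.0
position: [0.5847, -0.2041, 0.062]
eef_rot: [-0.153, 2.82, 0.269]
wrist_force: [0.9, 0.0, -0.8]
width: 0.0435
gripper_force: 29.9
```

Emit:
carry_out(
  motion=[
    [[0, 0, 0], 0],
  ],
)

```text
clock: 13.12
position: [0.5849, -0.2041, 0.0623]
eef_rot: [-0.153, 2.819, 0.268]
wrist_force: [0.9, -0.5, -1.3]
width: 0.0435
gripper_force: 29.9
```

Emit:
carry_out(
  motion=[
    [[0.001, -0.0005, 0.002], 0],
    [[0.001, -0.0005, 0.003], 0],
    [[0.001, -0.0005, 0.003], 0],
  ],
)

```text
clock: 13.5
position: [0.5846, -0.2039, 0.0587]
eef_rot: [-0.153, 2.82, 0.269]
wrist_force: [0.5, 0.4, -1.2]
width: 0.0436
gripper_force: 29.9
```

Emit:
carry_out(
  motion=[
    [[0.0005, -0.0004, 0.001], 0],
    [[0.0005, -0.0004, 0.002], 0],
    [[0.0005, -0.0004, 0.002], 0],
  ],
)

```text
clock: 13.88
position: [0.5852, -0.2043, 0.0572]
eef_rot: [-0.153, 2.819, 0.268]
wrist_force: [-0.3, -0.3, 2.2]
width: 0.0438
gripper_force: 29.9
```

Emit:
carry_out(
  motion=[
    [[0, 0, 0], 0],
    [[0, 0, 0], 0],
    [[0, 0, 0], 0],
    [[0, 0, 0], 0],
    [[0, 0, 0], 0],
  ],
  jaw=0.8,
)

```text
clock: 14.5
position: [0.5848, -0.2039, 0.0567]
eef_rot: [-0.153, 2.82, 0.269]
wrist_force: [-0.2, -0.1, -0.8]
width: 0.069
gripper_force: 0.0
```

```bash
python3 - <<'E'
from h import *
s=read_state();print(s['q'],s['position'],s['width'],s['wrist_force'])
c=cam('wrist');save(c,'w3.png');delta(s['position']+[0,0,.25])
E
```

```text
[-0.64123589  0.30798669  1.84187538  0.43181401  0.92012287 -2.57238741] [ 0.58477322 -0.20393166  0.05670333] 0.06895618859480179 [-0.22289294 -0.09148282 -0.83108777]
[-0.0771  0.0419 -0.234 ]
```

View pics/w3.png

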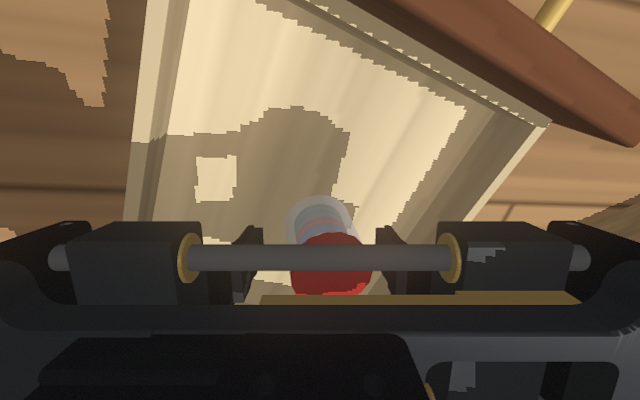

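The red tub stands free between the opened fingers, at about (325,260). I'll open fully and back out along the tool axis.

Emit:
carry_out(
  motion=[
    [[0, 0, 0], 0],
    [[0, 0, 0], 0],
    [[0, 0, -0.01], 0],
    [[0, 0, -0.03], 0],
    [[0, 0, -0.05], 0],
  ],
  jaw=1,
)

```text
clock: 15.18
position: [0.5703, -0.2146, 0.1055]
eef_rot: [-0.153, 2.819, 0.267]
wrist_force: [-0.7, 0.0, 0.2]
width: 0.0866
gripper_force: 0.0
```

Emit:
carry_out(
  motion=[
    [[0, 0, -0.03], 0],
    [[0, 0, -0.07], 0.1],
    [[0, 0, -0.12], 0.2],
    [[0, 0, -0.16], 0.3],
    [[0, 0, -0.18], 0.4],
  ],
  jaw=0,
)

```text
clock: 15.8
position: [0.5183, -0.2515, 0.277]
eef_rot: [0.419, 2.824, 0.349]
wrist_force: [-0.3, 0.1, -0.0]
width: 0.0449
gripper_force: 0.0
```

```bash
python3 - <<'E'
from h import *
s=read_state();print(s['q'],s['position']);print(R.from_rotvec(s['eef_rot']).as_matrix())
E
```

```text
[-0.78869761 -0.02314528  1.76087549  0.36221804  1.34674593 -2.13581602] [ 0.51829913 -0.25153923  0.27697018]
[[-0.92308965  0.24941046  0.2927455 ]
 [ 0.31311825  0.92936668  0.19553654]
 [-0.22329905  0.27216171 -0.93598373]]
```

```bash
python3 - <<'E'
from h import *
delta([.397,-.158,.25],[.397,-.158,.12],[.397,-.158,.058])
s=read_state();M=R.from_rotvec(s['eef_rot']).as_matrix();print('push dir per m',M.T@[.962,-.272,0], 'down',M.T@[0,0,-1])
E
```

```text
[0.1473 0.0493 0.008 ]
[0.1763 0.014  0.1297]
[ 0.1902 -0.0029  0.1877]
push dir per m [-0.9731804  -0.01285488  0.22843523] down [ 0.22329905 -0.27216171  0.93598373]
```

Emit:
carry_out(
  motion=[
    [[0.04, 0.012, 0.002], 0],
    [[0.09, 0.03, 0.005], 0],
    [[0.14, 0.045, 0.008], 0],
    [[0.15, 0.045, 0.02], 0],
    [[0.16, 0.035, 0.06], 0],
  ],
  jaw=0,
)

```text
clock: 16.42
position: [0.3977, -0.1579, 0.1936]
eef_rot: [0.413, 2.822, 0.345]
wrist_force: [1.2, -0.8, -1.0]
width: 0.0016
gripper_force: 0.0
```

```bash
python3 - <<'E'
from h import *
s=read_state();print(s['q'],s['position'],s['eef_rot'],s['width']);delta([.397,-.158,.058])
c=cam('scene');save(c,'s2.png')
E
```

```text
[-0.84164394 -0.36573549  2.21125597  0.37465481  1.26159676 -2.23064091] [ 0.39772494 -0.1578589   0.19357611] [0.41324721 2.82184416 0.34454218] 0.0015522201331006013
[ 0.0314 -0.0369  0.1266]
```

View pics/s2.png

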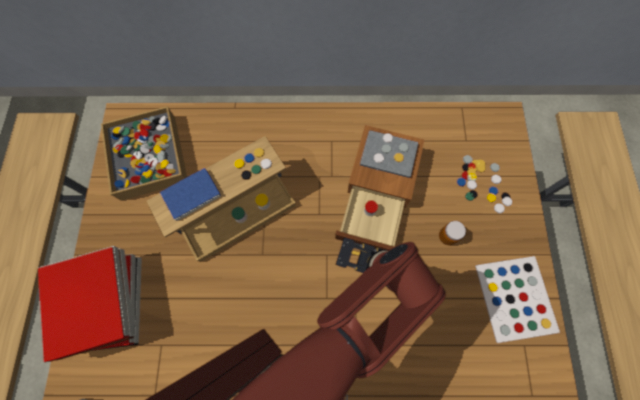

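The red tub stands upright in the drawer at (371,207). The jar at (453,233) and the other tubs haven't moved. I'll lower the closed fingers in front of the handle.

Emit:
carry_out(
  motion=[
    [[0.008, -0.01, 0.035], 0],
    [[0.018, -0.02, 0.07], 0],
    [[0.026, -0.03, 0.105], 0],
    [[0.031, -0.036, 0.124], 0],
    [[0.031, -0.037, 0.126], 0],
  ],
)

```text
clock: 17.1
position: [0.3945, -0.1552, 0.055]
eef_rot: [0.417, 2.829, 0.357]
wrist_force: [0.1, -0.1, 1.2]
width: 0.0005
gripper_force: 0.0
```

Emit:
carry_out(
  motion=[
    [[-0.006, 0, 0.001], 0],
    [[-0.014, 0, 0.003], 0],
    [[-0.022, 0, 0.005], 0],
    [[-0.03, -0.001, 0.007], 0],
    [[-0.038, -0.001, 0.009], 0],
  ],
)

```text
clock: 17.73
position: [0.433, -0.1665, 0.0552]
eef_rot: [0.415, 2.828, 0.354]
wrist_force: [-1.8, -0.0, -0.3]
width: 0.0006
gripper_force: 0.6
```

```bash
python3 - <<'E'
from h import *
s=read_state();print(s['q'],s['position'],s['wrist_force']);d=np.array([.962,-.272]);p=s['position'][:2]-[.5748,-.2079]
print('drawer0 x',p@d,'y',p@[.272,.962])
E
```

```text
[-0.79029314 -0.0220149   2.22113243  0.44675605  0.9278434  -2.33800011] [ 0.43295146 -0.16645414  0.05521734] [-1.80099195 -0.01554759 -0.2502231 ]
drawer0 x -0.14773157115274932 y 0.0012881164036930917
```

Emit:
carry_out(
  motion=[
    [[-0.009, 0, 0.002], 0],
    [[-0.019, 0, 0.004], 0],
    [[-0.029, 0, 0.007], 0],
    [[-0.039, -0.001, 0.009], 0],
    [[-0.049, -0.001, 0.011], 0],
  ],
)

```text
clock: 18.35
position: [0.4811, -0.1801, 0.0551]
eef_rot: [0.415, 2.829, 0.355]
wrist_force: [-1.1, 0.8, -0.9]
width: 0.0004
gripper_force: 0.8
```

Emit:
carry_out(
  motion=[
    [[-0.01, 0, 0.002], 0],
    [[-0.02, 0, 0.004], 0],
    [[-0.03, 0, 0.007], 0],
    [[-0.04, -0.001, 0.009], 0],
    [[-0.05, -0.001, 0.011], 0],
  ],
)

```text
clock: 18.98
position: [0.5304, -0.1946, 0.0556]
eef_rot: [0.415, 2.828, 0.354]
wrist_force: [-1.7, 0.3, -1.4]
width: 0.0007
gripper_force: 0.8
```

Emit:
carry_out(
  motion=[
    [[-0.007, 0, 0.002], 0],
    [[-0.014, 0, 0.003], 0],
    [[-0.02, 0, 0.0045], 0],
    [[-0.026, 0, 0.006], 0],
    [[-0.03, 0, 0.007], 0],
  ],
)

```text
clock: 19.6
position: [0.5601, -0.2026, 0.0558]
eef_rot: [0.415, 2.828, 0.354]
wrist_force: [-1.1, -1.3, 0.3]
width: 0.0001
gripper_force: 0.5
```

```bash
python3 - <<'E'
from h import *
s=read_state();print(s['q'],s['position'],s['wrist_force']);d=np.array([.962,-.272]);p=s['position'][:2]-[.5748,-.2079]
print('drawer0 x',p@d,'y',p@[.272,.962])
E
```

```text
[-0.66696852  0.26328873  1.90078961  0.43705954  0.91580611 -2.20447605] [ 0.56005121 -0.20262706  0.05581845] [-1.0771313  -1.34639712  0.34108176]
drawer0 x -0.015622580073312766 y 0.0010608948171675712
```

Small steps now until the force rises.

Emit:
carry_out(
  motion=[
    [[-0.003, 0, 0.0007], 0],
    [[-0.006, 0, 0.0014], 0],
    [[-0.009, 0, 0.002], 0],
    [[-0.009, 0, 0.002], 0],
  ],
)

```text
clock: 20.1
position: [0.5682, -0.2046, 0.0556]
eef_rot: [0.415, 2.829, 0.355]
wrist_force: [-2.4, -0.7, 0.7]
width: 0.0005
gripper_force: 1.5
```

Emit:
carry_out(
  motion=[
    [[-0.002, 0, 0.0005], 0],
    [[-0.004, 0, 0.001], 0],
    [[-0.004, 0, 0.001], 0],
  ],
)

```text
clock: 20.48
position: [0.5693, -0.2042, 0.0542]
eef_rot: [0.414, 2.835, 0.359]
wrist_force: [-15.8, 0.9, 5.6]
width: 0.0006
gripper_force: 7.0
```

Emit:
carry_out(
  motion=[
    [[-0.002, 0, 0.0005], 0],
    [[-0.003, 0, 0.0007], 0],
    [[-0.003, 0, 0.0007], 0],
  ],
)

```text
clock: 20.85
position: [0.5699, -0.2039, 0.0531]
eef_rot: [0.413, 2.84, 0.362]
wrist_force: [-25.4, 2.0, 10.8]
width: 0.0005
gripper_force: 11.1
```

The force has risen to 25 N, so the drawer is shut. I'll back off straight and then go up.

Emit:
carry_out(
  motion=[
    [[0.01, 0, -0.002], 0],
    [[0.03, 0, -0.007], 0],
    [[0.06, 0.001, -0.014], 0],
    [[0.08, 0.001, -0.02], 0],
    [[0.09, 0.001, -0.03], 0],
  ],
)

```text
clock: 21.48
position: [0.4831, -0.1832, 0.0644]
eef_rot: [0.416, 2.827, 0.354]
wrist_force: [-0.3, -1.0, -0.6]
width: 0.0005
gripper_force: 0.0
```

Emit:
carry_out(
  motion=[
    [[0.01, 0, -0.04], 0],
    [[0.02, 0, -0.09], 0],
    [[0.05, 0, -0.14], 0],
    [[0.08, 0, -0.17], 0],
    [[0.08, 0, -0.18], 0],
  ],
)

```text
clock: 22.1
position: [0.3576, -0.1959, 0.2175]
eef_rot: [0.416, 2.825, 0.348]
wrist_force: [1.0, -0.8, -0.2]
width: 0.0008
gripper_force: 0.0
```

```bash
python3 - <<'E'
from h import *
s=read_state();print(s['position'],s['clock'])
c=cam('scene');save(c,'s3.png');c2=cam('top');P=pts(c2);Z=P[...,2]
q=P[90:290,330:470].reshape(-1,3);d=np.array([.962,-.272]);xy=(q[:,:2]-[.7335,-.2524]);X=xy@d;Y=xy@[.272,.962]
m=(q[:,2]>.07)&(q[:,2]<.088)&(abs(Y)<.1)&(X<-.09)&(X>-.2);print('panel x',np.percentile(X[m],[2,50,98]),m.sum())
E
```

```text
[ 0.3575549  -0.19586586  0.21749373] 22.1
panel x [-0.12166536 -0.1145026  -0.10568253] 563
```

View pics/s3.png

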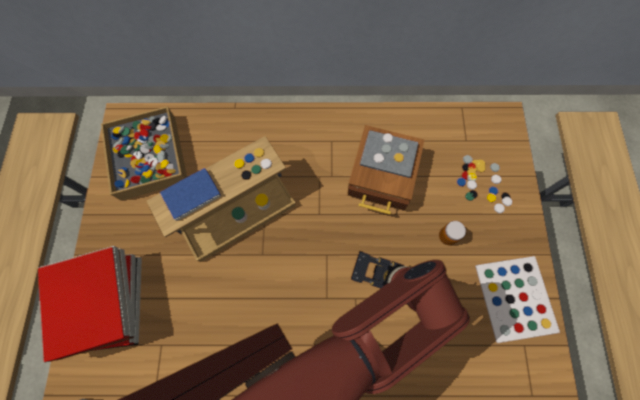

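The picture shows the drawer shut with its handle at (378,206), the jar at (453,233) and the green and yellow tubs where they began. The arm is clear, so I'm handing in.

```bash
python3 -c "
from rig import workorder
print(workorder.close_job())"
```

```text
the job is handed in; nothing more can be done
None
```

The red-lidded tub was standing upright in the drawer when I let go, and the drawer is now fully shut; the green and yellow tubs and the jar look unmoved, and the job was handed in at about 22 s (no verdict was returned, and I couldn't see the tub once the drawer was shut).

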